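Load the sample carousel for a bracketed run

ROBOT

A 6-joint arm with a two-finger parallel gripper is mounted at the origin on a cart in front of the work surface, level with it; the furniture and walls round the work are solid. World frame = base frame: x ahead of the robot, y to its left, z up, the work surface at z = 0. Lengths are in m, angles in degrees, forces in N, time in s.
With the tool pointing down it reaches from about 0.4 to 0.825 m from the base axis. Payload 7 kg.
Tool frame: the origin (TCP) lies between the finger pads; the fingertips stand 11 mm ahead of it and the grasp point (between the pads) lies 8 mm behind it; z points along the fingers, y is the direction in which the jaws open and shut (so a half turn about z gives the same grasp; the last joint's range is limited). The gripper opens to 88 mm and grips with 3 to 60 N. Pads are 19 mm wide; open, the fingers measure 130 mm over their backs; the gripper's body (78 mm by 193 mm) begins 47 mm behind the grasp point.
Start: joints at [-56.316, 20.546, 0.682, 0, -70.136, -16.507], TCP at [0.199, -0.645, 0.238] pointing down, gripper open.
Joint ranges: [-176.03, 176.03], [-82.01, 121.73], [-58.28, 71.71], [-173.87, 95.51], [-174.79, -0.11], [-173.66, 173.66]. Speed limits (degrees/s): [136.94, 136.94, 172.46, 180, 180, 180].

INTERFACE

Orientations are given as [roll, pitch, yaw] about the fixed x, y, z axes, in that order (R = Rz(yaw) Ry(pitch) Rx(roll)).
In Python, from plant import r gives the robot as it stands.
- The arm moves only by the shell command python3 -m inch 'ROWS' [OPENING] [FORCE]. ROWS is JSON, a list of rows, each an object of numbers: "x", "y", "z": the shift along the tool's x, y, z as a fraction of full scale; "yaw": the turn about the tool's z as a fraction of full scale. In form: [{"x": .., "y": .., "z": .., "yaw": ..}, ...]. A call has 1 to 5 rows; each row shifts and turns the pose as measured when the row begins, along the tool's axes as they then stand; what a row does not reach is not made up. Full scale, the value 1, is 0.025 m for a shift and 4 degrees for a turn. A row lasts 1/12 s, in which the tool goes at most 41.7 mm and 7.16 degrees, less where a joint would pass 70% of its speed; a pose out of reach is approached as far as the arm can. A call with a number of a shift or a turn outside -1 to 1 is refused whole. A call with a gripper value outside its range is refused whole. OPENING is the opening, from -1 (shut) to 1 (fully open), set as the call begins (- or left out, the last holds). The fingers move at their own pace and stop on an object; FORCE is the grip in N (left out, the last holds). Time passes only in rows, so rows that do not move let the fingers close. It gives the time, the measured TCP pose, the force and the opening at its end, in the units of the state.
- r.get_state(): the state, without advancing time (a new reading comes with each control period).
- r.capture(name): name is "scene" or "top" or "wrist"; returns (picture, depth): 420x560x3 uint8, red, green, blue; 420x560 float32, m along the optical axis (not along the pixel's ray), 0 where there is no reading.
- r.camera_info(name): a dict with "mtx" (3x3 intrinsics, pixels), "pose" (4x4, takes a point from camera to world coordinates). Camera axes: x right, y down, z forward; pixel columns grow to the right and rows downward; lengths in m; the calibration is good to about 2 mm. A picture is of the moment at which its call begins: read the wrist's pose just before it. camera_info takes no time and is no camera call; for the wrist camera it gives the pose at the moment of the call.
- r.close_job(): hands the job in, once; it reports no verdict.
The state is a dict: "time_s": time; "joints": joint angles; "qd": joint speeds; "joint_torque": joint torques, N m; "tcp_pos": TCP position; "eef_rot": TCP orientation; "contact_force": force on the tool from outside, world axes, zero at the start; "moment": the same for the moment, N m; "gripper_width": finger opening in m.
Only numpy, scipy, OpenCV 4.12 (cv2) and the standard library are available. Lean on these libraries where they do the work, as an engineer would, in place of code of your own. Each camera call takes 0.05 s, during which the arm holds its last target. There are 200 camera calls.

TASK

Load the sample carousel for a bracketed measuring run: stand the wide white rinse bottle in the red cup, the brown standard vial in the next cup clockwise from it (seen from above), the blue-capped check standard in the cup directly opposite the rinse bottle, and the slim white-capped sample in the cup between the two standards. Set each one down upright on the floor of its cup without ever tipping it over, and do not disturb the beaker, the clear dish or the aluminium block.

Things in the scene. Friction and masses are not known exactly. Their poses are not given: they have to be found in the camera images.
- rinse_mid (a point): Rinse bottle: wide short white bottle with a white screw cap, diameter 28 mm, height 44 mm. Its frame: origin (this point) on its own axis, half-way up; z up along the axis. Stands upright on the worktop at the start. Grasp it near the top, so that the lowest 15 mm stay free for the cup. Belongs in the red cup.
- amber_mid (a point): Standard: brown (amber glass) vial with a white screw cap, diameter 22 mm, height 55 mm. Its frame: origin (this point) on its own axis, half-way up; z up along the axis. Stands upright on the worktop at the start. Grasp it near the top, so that the lowest 15 mm stay free for the cup. 
- sample_mid (a point): Sample: slim white vial with a white screw cap, diameter 16 mm, height 41 mm. Its frame: origin (this point) on its own axis, half-way up; z up along the axis. Stands upright on the worktop at the start. Grasp it near the top, so that the lowest 15 mm stay free for the cup. 
- check_mid (a point): Check standard: slim white vial with a blue screw cap, diameter 16 mm, height 41 mm. Its frame: origin (this point) on its own axis, half-way up; z up along the axis. Stands upright on the worktop at the start. Grasp it near the top, so that the lowest 15 mm stay free for the cup. 
- carousel: Sample carousel: round white housing 160 mm across with a small keypad nose at the front, fixed to the worktop; origin under its centre. On it an aluminium turntable, 153 mm across, carries six conical cups: one red, five black. Turntable angle and place differ at every start. A sideways push of about 1 N at the cups turns it and it stays there. Cup rims 57 mm, hub top 55 mm above the worktop; all else is lower.
- turntable (a point): Point on the turntable's axis at the height of all cup floors (46 mm above the worktop); it turns with the turntable. z up, x from the axis to the red cup. Cup centres lie 52 mm from the axis, 60 degrees apart, in this frame: red (52, 0) mm, then clockwise seen from above black (26, -45), (-26, -45), (-52, 0), (-26, 45), (26, 45).
- red_cup (a point): Centre of the red cup's floor. Red cup inside: about 35 mm wide at the floor, 44 mm at the rim, 11 mm deep. The black cups inside: about 29 mm wide at the floor, 38 mm at the rim, also 11 mm deep, floors at the same height.
- beaker_mid (a point): Bystander: clear glass beaker, diameter 57 mm, height 66 mm; this point half-way up on its axis. Leave it alone.
- dish_mid (a point): Bystander: clear flat dish with lid, diameter 55 mm, height 14 mm; this point at its centre. Leave it alone.
- block_mid (a point): Bystander: aluminium clamp block with two bores, 29 x 50 x 20 mm; this point half-way up. Leave it alone.
Not all that is in view belongs to the job. Leave any yellow look-alike of the part that bears amber_mid alone.

How it is judged (in metres and radians):
At the end, for the whole second after the job is handed in: Rinse bottle in the red cup, brown vial in the first cup clockwise, white-capped sample in the second, blue-capped check standard in the third (opposite red): each within 12 mm in x and y of its cup's centre, on the cup floor within 4 mm, upright within 0.2 rad, released and slower than 0.02 m/s (x of rinse_mid in the frame of turntable between 0.04 and 0.064 m and y of rinse_mid in the frame of turntable between -0.012 and 0.012 m and z of rinse_mid in the frame of turntable between 0.018 and 0.026 m and angle between each of rinse_mid, amber_mid, sample_mid, check_mid's own z axis and vertical below 0.2 rad and linear speed of each of rinse, amber, sample, check below 0.02 m/s and x of amber_mid in the frame of turntable between 0.014 and 0.038 m and y of amber_mid in the frame of turntable between -0.057 and -0.033 m and z of amber_mid in the frame of turntable between 0.0235 and 0.0315 m and x of sample_mid in the frame of turntable between -0.038 and -0.014 m and y of sample_mid in the frame of turntable between -0.057 and -0.033 m and z of sample_mid in the frame of turntable between 0.0165 and 0.0245 m and x of check_mid in the frame of turntable between -0.064 and -0.04 m and y of check_mid in the frame of turntable between -0.012 and 0.012 m and z of check_mid in the frame of turntable between 0.0165 and 0.0245 m); the robot touches nothing.
It fails at once if a bottle or vial of the run is tipped over (by more than 0.7 rad) (angle between any of rinse_mid, amber_mid, sample_mid, check_mid's own z axis and vertical above 0.7 rad).
It fails at once if the beaker, the clear dish or the aluminium block is moved by more than 25 mm (distance of any of beaker_mid, dish_mid, block_mid from where it was at the start of the episode above 0.025 m).
It also fails if it takes over 112 s, if anything falls off the work surface, if the arm or the gripper's body presses on something with over 40 N, if the wrist force passes 120 N, or if a joint passes its speed limit or range.

## Working session

There is one attempt and no reset: what is moved stays moved. The work goes in short steps, Python scripts to look and compute and a shell command to move; the robot and the scene stay as the last step left them, time stands still between calls to the robot, and variables do not carry over. Pictures are saved under pics/ and viewed, about 12 in all and at most 16, crops included, and the job is handed in when it is done.

```bash
ls; mkdir -p pics; python3 - <<'E'
from plant import r
import cv2,numpy as np
s=r.get_state();print(s)
for n in("top","scene"):
    p,d=r.capture(n);cv2.imwrite(f"pics/{n}0.png",p[...,::-1]);np.savez(f"pics/{n}0.npz",p=p,d=d)
    print(r.camera_info(n))
E
```

```text
pics
{'time_s': 0.0, 'joints': array([-5.63166826e+01,  2.05901221e+01,  6.34747942e-01, -1.79351265e-02,
       -7.01358930e+01, -1.65064441e+01]), 'qd': array([ 0.03326487,  0.02575944,  0.09360851,  0.06322954, -0.06624927,
       -0.00367223]), 'joint_torque': array([-5.91532680e-04, -5.82718420e+01,  2.93066293e+01,  6.99752122e+00,
        6.91661640e-03, -1.28777151e-04]), 'tcp_pos': array([ 0.19916832, -0.64446738,  0.23665176]), 'eef_rot': array([ 1.79907703e+02, -9.76785485e-03, -1.62829226e+02]), 'contact_force': array([ 0.03444382, -0.26446134, -0.35817037]), 'moment': array([0.01363779, 0.01928616, 0.01075939]), 'gripper_width': 0.08770779378939803}
{'mtx': array([[541.58991585,   0.        , 279.14394548],
       [  0.        , 541.58991585, 211.18675329],
       [  0.        ,   0.        ,   1.        ]]), 'pose': array([[-2.94561197e-02, -9.95119916e-01,  9.41737180e-02,
         5.07166951e-01],
       [-9.99565668e-01,  2.92400810e-02, -3.67341324e-03,
        -1.03941868e-01],
       [ 9.01839537e-04, -9.42410198e-02, -9.95549003e-01,
         1.25900658e+00],
       [ 0.00000000e+00,  0.00000000e+00,  0.00000000e+00,
         1.00000000e+00]])}
{'mtx': array([[497.59554787,   0.        , 278.56931278],
       [  0.        , 497.59554787, 203.17676677],
       [  0.        ,   0.        ,   1.        ]]), 'pose': array([[ 0.8798096 , -0.27585322,  0.3870918 ,  0.21855581],
       [-0.47514466, -0.48788838,  0.73225848, -0.87122874],
       [-0.01313827, -0.82817265, -0.56031906,  0.6581479 ],
       [ 0.        ,  0.        ,  0.        ,  1.        ]])}
```

View pics/top0.png

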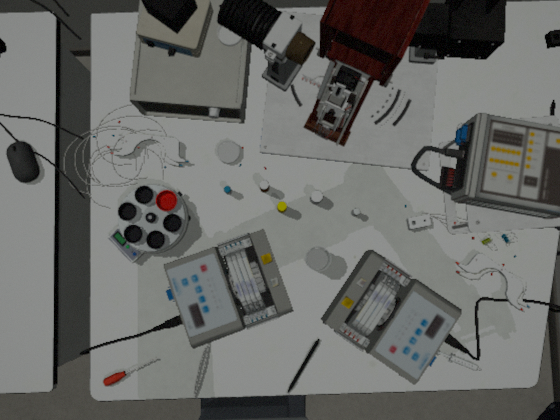

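View pics/scene0.png

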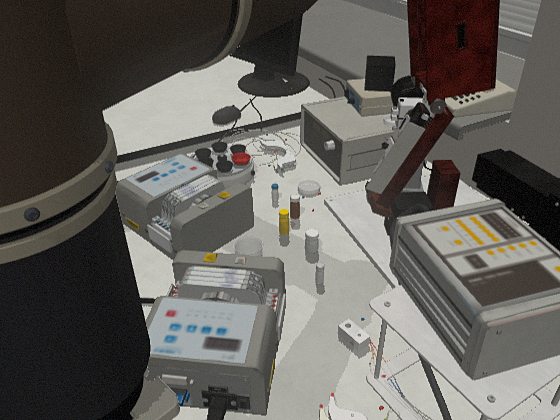

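Top view: check (228,189), amber (265,187), yellow decoy (283,207), rinse (316,196), sample (356,211). The carousel is at (151,217), with red at (166,200). Clockwise from red the cups are (173,223), (156,240), then (134,234) opposite.

```bash
cat > h.py <<'E'
import numpy as np,cv2
from plant import r
def world(info,d):
    K,T=info["mtx"],info["pose"];v,u=np.mgrid[:d.shape[0],:d.shape[1]]
    P=np.stack([(u-K[0,2])/K[0,0]*d,(v-K[1,2])/K[1,1]*d,d],-1)
    return P@T[:3,:3].T+T[:3,3]
def snap(n):
    i=r.camera_info(n);p,d=r.capture(n);return p,d,world(i,d)
E
python3 - <<'E'
from h import *
f=np.load("pics/top0.npz");p,d=f["p"],f["d"];W=world(r.camera_info("top"),d)
def pt(n,u,v,R=12,lo=.01):
    w=W[v-R:v+R+1,u-R:u+R+1];z=w[...,2];zm=np.percentile(z[(z>lo)],97) if (z>lo).any() else 0
    m=z>max(zm-.008,lo);q=w[m];print(n,(q[:,:2].max(0)+q[:,:2].min(0)).round(4)/2,q.mean(0).round(4),"ext",np.ptp(q[:,:2],axis=0).round(3),m.sum())
for a in[("check",228,189),("amber",265,187),("yellow",283,207,9),("rinse",316,196),("sample",356,211),("dish",229,151,18,.007),("beaker",319,260,18),("block",419,222,16),("hub",151,217,4)]:pt(*a)
hsv=cv2.cvtColor(p,cv2.COLOR_RGB2HSV);m=((hsv[...,0]<8)|(hsv[...,0]>172))&(hsv[...,1]>150)&(hsv[...,2]>90)
m[:,:140]=0;m[:180]=0;m[215:]=0;m[:,190:]=0
q=W[m];print("red",q.mean(0),(q.max(0)+q.min(0))/2,m.sum())
q=W[180:262,105:195].reshape(-1,3);q=q[(q[:,2]>.03)];print("carousel z>.03",(q.max(0)+q.min(0))/2,np.ptp(q,axis=0))
# height map vis
z=W[...,2].copy();z[d==0]=0
print("heights every 15px rows100-330 cols 90-460")
for v in range(60,331,18):print(v,[int(x*1000) for x in z[v,90:470:18]])
print(W[100,235],W[285,225],W[245,262])
E
```

```text
check [ 0.50715 -0.10395] [ 0.5072 -0.1039  1.259 ] ext [0. 0.] 2
amber [ 0.59965 -0.0856 ] [ 0.6793 -0.0762  0.0742] ext [0.185 0.037] 64
yellow [ 0.6327 -0.1151] [ 0.6323 -0.1151  0.0552] ext [0.018 0.018] 67
rinse [ 0.65285 -0.19395] [ 0.6533 -0.1943  0.0446] ext [0.025 0.025] 98
sample [ 0.50715 -0.10395] [ 0.5072 -0.1039  1.259 ] ext [0. 0.] 3
dish [ 0.65165 -0.0357 ] [0.7647 0.0048 0.0369] ext [0.289 0.136] 385
beaker [ 0.5133  -0.16165] [ 0.5133 -0.1906  0.0964] ext [0.055 0.115] 114
block [ 0.50715 -0.10395] [ 0.5072 -0.1039  1.259 ] ext [0. 0.] 8
hub [0.61665 0.1782 ] [0.6164 0.1792 0.053 ] ext [0.019 0.019] 66
red [0.65203619 0.14101215 0.05261866] [0.59170053 0.03166638 0.64908879] 262
carousel z>.03 [0.60090837 0.08181013 0.644508  ] [0.18748285 0.371504   1.22899716]
heights every 15px rows100-330 cols 90-460
60 [-744, -2, 1, 125, 130, 129, 131, 130, 131, 3, 207, 150, 188, 19, 339, 340, 347, 536, 28, 30, 3, 0]
78 [-301, 0, 3, 131, 130, 129, 130, 131, 132, 0, 33, 38, 169, 238, 276, 288, 334, 17, 20, 14, 2, 3]
96 [-297, 1, 0, 128, 130, 128, 129, 132, 130, 0, 18, 20, 17, 20
[... 610 characters left out ...]
, 0, -2, 4, -1, -4, 0, 2, 2, -1, 1, 159]
240 [-1, -1, 55, 0, 49, 21, -3, 0, 39, 110, -3, 0, -1, -3, 0, 0, 0, 0, 0, 1, -3, 0]
258 [0, 1, -1, 0, 0, 0, 111, 110, 117, 14, 111, 0, 60, 2, 0, 3, 108, 2, 3, -1, -1, 5]
276 [-3, -1, 1, -4, 0, 112, 115, 112, 122, 121, 111, 0, 0, 1, -2, 112, 9, 74, -3, 1, 0, 5]
294 [-4, 0, -5, 1, -1, 114, 116, 112, 104, 118, 8, 0, 3, -3, 83, 113, 122, 12, 109, 109, -1, -2]
312 [1, 1, 1, 1, 0, 112, 113, 114, 111, 106, 59, 101, 0, 2, 109, 118, 118, 104, 117, 111, 116, 0]
330 [1, 0, 2, 0, -2, 0, 117, 111, 106, -2, 0, 2, 2, -2, 71, 109, 72, 113, 111, 110, 112, -3]
[ 0.8557379  -0.0207626   0.12794837] [0.46329482 0.01026708 0.10999196] [ 0.5450657  -0.0697026   0.10809765]
```

```bash
python3 - <<'E'
import cv2
p=cv2.imread("pics/top0.png")[130:290,95:395]
cv2.imwrite("pics/crop0.png",cv2.resize(p,(800,427),interpolation=cv2.INTER_CUBIC))
E
```

```text
(no output)
```

View pics/crop0.png

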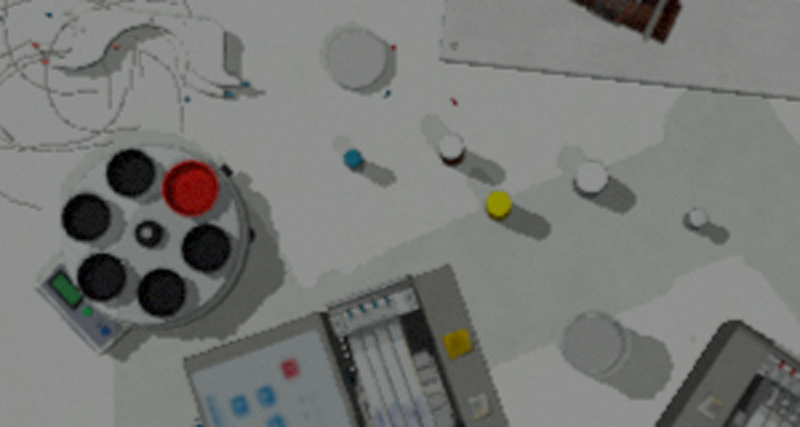

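```bash
cat >> h.py <<'E'
def ray(info,u,v,z):
    K,T=info["mtx"],info["pose"];d=T[:3,:3]@[(u-K[0,2])/K[0,0],(v-K[1,2])/K[1,1],1];o=T[:3,3]
    return o+d*(z-o[2])/d[2]
def go(x,y,z):
    from scipy.spatial.transform import Rotation as R
    s=r.get_state();A=R.from_euler("xyz",s["eef_rot"],degrees=True).as_matrix()
    print("t %.2f tcp"%s["time_s"],s["tcp_pos"].round(4),s["eef_rot"].round(1),"w %.4f"%s["gripper_width"],"F",s["contact_force"].round(1),"-> rows x,y,z",(A.T@(np.array([x,y,z])-s["tcp_pos"])/.025).round(2))
E
python3 - <<'E'
from h import *
i=r.camera_info("top")
for n,u,v,z in[("check",227.4,189.2,.041),("amber",264.5,185.1,.055),("rinse",316.6,196,.044),("sample",356.4,211.4,.041),("hub",150.9,217.4,.055),("red",166.2,200.5,.057),("cw1",172.2,223,.057),("cw2",155.4,239.5,.057),("opp",132.9,233.9,.057),("c4",127.2,211.4,.057),("c5",143.7,194.5,.057)]:print(n,ray(i,u,v,z).round(4))
w=r.camera_info("wrist");print(w["pose"].round(3),w["mtx"][0,0])
a=ray(i,356.4,211.4,.041);go(a[0],a[1],.17)
E
```

```text
check [0.6759 0.0074 0.041 ]
amber [ 0.6808 -0.0773  0.055 ]
rinse [ 0.6541 -0.194   0.044 ]
sample [ 0.6168 -0.2829  0.041 ]
hub [0.6155 0.1779 0.055 ]
red [0.6522 0.143  0.057 ]
cw1 [0.6015 0.1302 0.057 ]
cw2 [0.5659 0.1678 0.057 ]
opp [0.5798 0.2176 0.057 ]
c4 [0.6303 0.2301 0.057 ]
c5 [0.6672 0.1932 0.057 ]
[[-0.295  0.912  0.285  0.122]
 [ 0.956  0.281  0.09  -0.668]
 [ 0.002  0.299 -0.954  0.384]
 [ 0.     0.     0.     1.   ]] 356.1830365165226
t 0.10 tcp [ 0.1992 -0.6445  0.2367] [ 179.9   -0.  -162.8] w 0.0874 F [ 0.3  0.5 -0.5] -> rows x,y,z [-20.23   8.88   2.68]
```

```bash
M='[{"x":-1,"y":0.44},{"x":-1,"y":0.44}]'
python3 -m inch '[{"x":-1,"y":0.44},{"x":-1,"y":0.44},{"x":-1,"y":0.44},{"x":-1,"y":0.44},{"x":-1,"y":0.44}]' && python3 -c "
from h import *;go(.6168,-.2829,.15)"
```

```text
validation failed for argument at $[0]...
```

```bash

python3 -m inch '[{"x":-1,"y":0.44,"z":0,"yaw":0},{"x":-1,"y":0.44,"z":0,"yaw":0},{"x":-1,"y":0.44,"z":0,"yaw":0},{"x":-1,"y":0.44,"z":0,"yaw":0},{"x":-1,"y":0.44,"z":0,"yaw":0}]' && python3 -c "
from h import *;go(.6168,-.2829,.15)"
```

```text
time_s: 0.52
tcp_pos: [0.3008, -0.554, 0.2328]
eef_rot: [179.6, -0.2, -163.3]
contact_force: [0.4, -1.1, -0.1]
gripper_width: 0.0877
t 0.52 tcp [ 0.3008 -0.554   0.2328] [ 179.6   -0.2 -163.3] w 0.0877 F [ 0.4 -1.1 -0.1] -> rows x,y,z [-15.23   6.73   3.32]
```

```bash

python3 -m inch '[{"x":-1,"y":0.44,"z":0,"yaw":0},{"x":-1,"y":0.44,"z":0,"yaw":0},{"x":-1,"y":0.44,"z":0,"yaw":0},{"x":-1,"y":0.44,"z":0,"yaw":0},{"x":-1,"y":0.44,"z":0,"yaw":0}]' >/dev/null
python3 -m inch '[{"x":-1,"y":0.44,"z":0,"yaw":0},{"x":-1,"y":0.44,"z":0,"yaw":0},{"x":-1,"y":0.44,"z":0,"yaw":0},{"x":-1,"y":0.44,"z":0,"yaw":0},{"x":-1,"y":0.44,"z":0,"yaw":0}]' >/dev/null
python3 -m inch '[{"x":-1,"y":0.44,"z":0.2,"yaw":0},{"x":-1,"y":0.44,"z":0.2,"yaw":0},{"x":-0.5,"y":0.44,"z":0.3,"yaw":0},{"x":0,"y":0,"z":0,"yaw":0}]' -0.1 20 && python3 - <<'E'
from h import *
go(.6168,-.2829,.15)
p,d,W=snap("wrist");cv2.imwrite("pics/w1.png",p[...,::-1])
i=r.camera_info("wrist");np.savez("pics/w1.npz",p=p,d=d,W=W)
E
```

```text
time_s: 1.68
tcp_pos: [0.5716, -0.3085, 0.2093]
eef_rot: [179.1, -0.4, -163.2]
contact_force: [-0.9, 0.5, 0.8]
gripper_width: 0.0665
t 1.68 tcp [ 0.5716 -0.3085  0.2093] [ 179.1   -0.4 -163.2] w 0.0665 F [-0.9  0.5  0.8] -> rows x,y,z [-2.05  0.42  2.36]
```

View pics/w1.png

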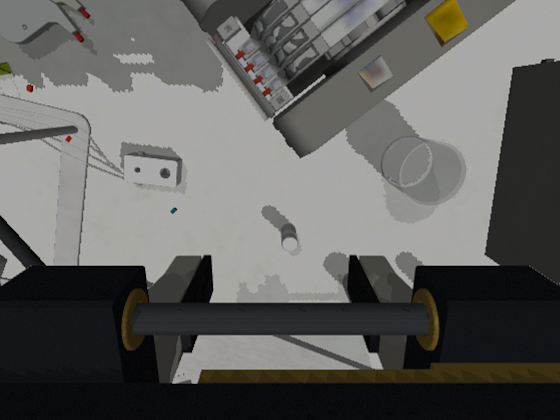

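```bash
python3 - <<'E'
from h import *
a=ray(r.camera_info("wrist"),290,243,.041);print(a);go(a[0],a[1],.12)
E
```

```text
[ 0.61476756 -0.28332191  0.041     ]
t 1.73 tcp [ 0.5712 -0.3096  0.21  ] [ 179.2   -0.4 -163.2] w 0.0626 F [-0.1 -0.2  1.1] -> rows x,y,z [-2.    0.45  3.59]
```

Both cameras agree on the sample within 2 mm.

```bash

python3 -m inch '[{"x":-0.7,"y":0.15,"z":0.9,"yaw":0},{"x":-0.7,"y":0.15,"z":0.9,"yaw":0},{"x":-0.6,"y":0.15,"z":0.9,"yaw":0},{"x":0,"y":0,"z":0.8,"yaw":0},{"x":0,"y":0,"z":0,"yaw":0}]' -0.15 20
python3 -c "
from h import *;go(.6155,-.2832,.028)"
```

```text
time_s: 2.15
tcp_pos: [0.6158, -0.2859, 0.1224]
eef_rot: [179.4, -0.2, -163.2]
contact_force: [-0.7, 0.0, -2.2]
gripper_width: 0.038
t 2.15 tcp [ 0.6158 -0.2859  0.1224] [ 179.4   -0.2 -163.2] w 0.0380 F [-0.7  0.  -2.2] -> rows x,y,z [-0.04  0.06  3.78]
```

```bash

python3 -m inch '[{"x":-0.02,"y":0.06,"z":0.8,"yaw":0},{"x":0,"y":0,"z":0.8,"yaw":0},{"x":0,"y":0,"z":0.8,"yaw":0},{"x":0,"y":0,"z":0.6,"yaw":0},{"x":0,"y":0,"z":0,"yaw":0}]'
python3 -c "
from h import *;go(.6155,-.2832,.028)"
```

```text
time_s: 2.57
tcp_pos: [0.6146, -0.2888, 0.0505]
eef_rot: [179.6, -0.1, -163.4]
contact_force: [0.1, 0.2, -0.7]
gripper_width: 0.0374
t 2.57 tcp [ 0.6146 -0.2888  0.0505] [ 1.796e+02 -1.000e-01 -1.634e+02] w 0.0374 F [ 0.1  0.2 -0.7] -> rows x,y,z [-0.1  0.2  0.9]
```

```bash

python3 -m inch '[{"x":-0.05,"y":0.25,"z":0.3,"yaw":0},{"x":-0.05,"y":0.1,"z":0.4,"yaw":0},{"x":0,"y":0,"z":0.3,"yaw":0},{"x":0,"y":0,"z":0,"yaw":0}]'
python3 -c "
from h import *;go(.6155,-.2832,.028)"
```

```text
time_s: 2.9
tcp_pos: [0.6155, -0.2813, 0.0286]
eef_rot: [179.7, 0.1, -163.4]
contact_force: [-0.4, 0.1, -0.1]
gripper_width: 0.037
t 2.90 tcp [ 0.6155 -0.2813  0.0286] [ 1.797e+02  1.000e-01 -1.634e+02] w 0.0370 F [-0.4  0.1 -0.1] -> rows x,y,z [ 0.02 -0.07  0.03]
```

Close gently, then lift.

```bash

python3 -m inch '[{"x":0,"y":0,"z":0,"yaw":0},{"x":0,"y":0,"z":0,"yaw":0},{"x":0,"y":0,"z":0,"yaw":0},{"x":0,"y":0,"z":0,"yaw":0},{"x":0,"y":0,"z":0,"yaw":0}]' -1 12
python3 -m inch '[{"x":0,"y":0,"z":0,"yaw":0},{"x":0,"y":0,"z":0,"yaw":0},{"x":0,"y":0,"z":0,"yaw":0},{"x":0,"y":0,"z":0,"yaw":0}]'
python3 -c "
from h import *;go(.5659,.1678,.17)"
```

```text
time_s: 3.32
tcp_pos: [0.6169, -0.2815, 0.0309]
eef_rot: [179.8, 0.3, -163.4]
contact_force: [-0.6, -0.1, 0.2]
gripper_width: 0.0157
time_s: 3.65
tcp_pos: [0.6173, -0.2816, 0.0316]
eef_rot: [179.9, 0.3, -163.4]
contact_force: [-0.9, 0.5, -0.1]
gripper_width: 0.0151
t 3.65 tcp [ 0.6173 -0.2816  0.0316] [ 179.9    0.3 -163.4] w 0.0151 F [-0.9  0.5 -0.1] -> rows x,y,z [-3.2  17.83 -5.48]
```

```bash

python3 -m inch '[{"x":0,"y":0,"z":-0.5,"yaw":0},{"x":0,"y":0,"z":-1,"yaw":0},{"x":0,"y":0,"z":-1,"yaw":0},{"x":0,"y":0,"z":-1,"yaw":0},{"x":-0.2,"y":0.7,"z":-1,"yaw":0}]'
python3 -m inch '[{"x":-0.2,"y":1,"z":-1,"yaw":0},{"x":-0.2,"y":1,"z":-0.4,"yaw":0},{"x":-0.2,"y":1,"z":-0.2,"yaw":0},{"x":-0.2,"y":1,"z":0,"yaw":0},{"x":-0.2,"y":1,"z":0,"yaw":0}]'
python3 -m inch '[{"x":-0.2,"y":1,"z":0,"yaw":0},{"x":-0.2,"y":1,"z":0,"yaw":0},{"x":-0.2,"y":1,"z":0,"yaw":0},{"x":-0.2,"y":1,"z":0,"yaw":0},{"x":-0.2,"y":1,"z":0,"yaw":0}]'
python3 -c "
from h import *;go(.5659,.1678,.16)"
```

```text
time_s: 4.07
tcp_pos: [0.6123, -0.2649, 0.1436]
eef_rot: [179.5, -0.4, -163.5]
contact_force: [0.2, -0.2, 1.0]
gripper_width: 0.0157
time_s: 4.48
tcp_pos: [0.6038, -0.1373, 0.1998]
eef_rot: [179.9, 0.4, -163.8]
contact_force: [0.9, -0.0, -0.9]
gripper_width: 0.0155
time_s: 4.9
tcp_pos: [0.5918, -0.0044, 0.2077]
eef_rot: [180.0, 0.8, -163.8]
contact_force: [0.2, -0.5, -0.5]
gripper_width: 0.0155
t 4.90 tcp [ 0.5918 -0.0044  0.2077] [ 180.     0.8 -163.8] w 0.0155 F [ 0.2 -0.5 -0.5] -> rows x,y,z [-0.9   6.9   1.92]
```

```bash

python3 -m inch '[{"x":-0.4,"y":1,"z":0,"yaw":0},{"x":-0.4,"y":1,"z":0,"yaw":0},{"x":-0.4,"y":1,"z":0,"yaw":0},{"x":-0.4,"y":1,"z":0,"yaw":0},{"x":-0.4,"y":1,"z":0,"yaw":0}]'
python3 -m inch '[{"x":-0.4,"y":1,"z":0,"yaw":0},{"x":-0.8,"y":1,"z":0,"yaw":0},{"x":-0.8,"y":0,"z":0,"yaw":0},{"x":0,"y":0,"z":0,"yaw":0},{"x":0,"y":0,"z":0,"yaw":0}]'
python3 - <<'E'
from h import *
p,d,W=snap("wrist");cv2.imwrite("pics/w2.png",p[...,::-1]);np.savez("pics/w2.npz",p=p,d=d,W=W,T=r.camera_info("wrist")["pose"])
go(.5659,.1678,.16)
E
```

```text
time_s: 5.32
tcp_pos: [0.6034, 0.1357, 0.2157]
eef_rot: [180.0, 1.2, -163.8]
contact_force: [0.9, 0.2, -0.9]
gripper_width: 0.0157
time_s: 5.73
tcp_pos: [0.6377, 0.2069, 0.2227]
eef_rot: [179.9, 1.5, -163.4]
contact_force: [0.8, -0.6, 0.2]
gripper_width: 0.0154
t 5.78 tcp [0.6377 0.2066 0.2228] [ 179.9    1.5 -163.4] w 0.0151 F [ 1.  -0.4  0.6] -> rows x,y,z [ 3.26 -0.67  2.43]
```

View pics/w2.png

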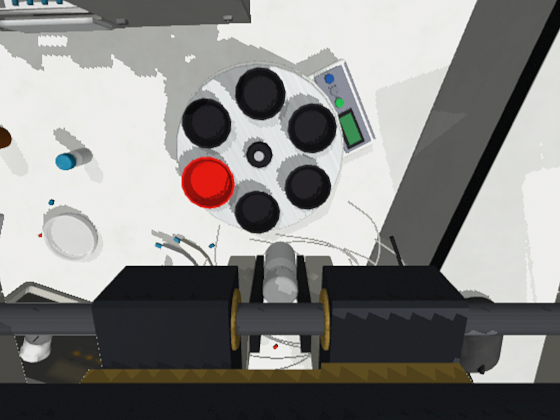

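The six cups are clear: red (208,183), then clockwise (207,122), (260,94) and (311,128), with the hub at (259,155). The vial is held upright.

```bash
python3 - <<'E'
from h import *
i=r.camera_info("wrist");C=[]
for n,u,v,z in[("hub",259,155,.055),("red",208,183,.057),("cw1",207,122,.057),("cw2",260,94,.057),("opp",311,128,.057),("c4",308,187,.057),("c5",257,212,.057)]:
    a=ray(i,u,v,z);print(n,a.round(4));C.append(a[:2])
C=np.array(C[1:]);T=np.array([[.6522,.1430],[.6015,.1302],[.5659,.1678],[.5798,.2176],[.6303,.2301],[.6672,.1932]])
for Q in(C,T):
    c=Q.mean(0);k=np.arange(6);a=np.angle(sum(((Q-c)@[1,1j])*np.exp(1j*np.pi/3*k)));print("centre",c.round(4),"ang",np.degrees(a).round(1))
    print((c+.052*np.stack([np.cos(a-np.pi/3*k),np.sin(a-np.pi/3*k)],1)).round(4).tolist())
E
```

```text
hub [0.6145 0.1812 0.055 ]
red [0.6515 0.1441 0.057 ]
cw1 [0.5996 0.1314 0.057 ]
cw2 [0.565  0.1685 0.057 ]
opp [0.5792 0.2176 0.057 ]
c4 [0.6295 0.2313 0.057 ]
c5 [0.6655 0.1936 0.057 ]
centre [0.615  0.1811] ang -46.0
[[0.6511, 0.1437], [0.6007, 0.1311], [0.5646, 0.1686], [0.579, 0.2185], [0.6294, 0.2311], [0.6655, 0.1936]]
centre [0.6162 0.1803] ang -46.0
[[0.6523, 0.1429], [0.6019, 0.1303], [0.5657, 0.1677], [0.58, 0.2177], [0.6304, 0.2303], [0.6666, 0.1929]]
```

```bash

python3 -m inch '[{"x":0.8,"y":-0.17,"z":0.5,"yaw":0},{"x":0.9,"y":-0.17,"z":0.5,"yaw":0},{"x":0.9,"y":-0.17,"z":0.5,"yaw":0},{"x":0.6,"y":-0.17,"z":0.5,"yaw":0},{"x":0,"y":0,"z":0.3,"yaw":0}]'
python3 -m inch '[{"x":0,"y":0,"z":0.4,"yaw":0},{"x":0,"y":0,"z":0.4,"yaw":0},{"x":0,"y":0,"z":0.3,"yaw":0},{"x":0,"y":0,"z":0,"yaw":0}]'
python3 -c "
from h import *;go(.5652,.1680,.078)"
```

```text
time_s: 6.2
tcp_pos: [0.564, 0.1633, 0.1646]
eef_rot: [179.9, 1.7, -163.6]
contact_force: [-0.7, -0.5, -0.4]
gripper_width: 0.0157
time_s: 6.53
tcp_pos: [0.5644, 0.1617, 0.136]
eef_rot: [179.8, 1.8, -163.7]
contact_force: [-0.5, 0.2, -0.2]
gripper_width: 0.0154
t 6.53 tcp [0.5644 0.1617 0.136 ] [ 179.8    1.8 -163.7] w 0.0154 F [-0.5  0.2 -0.2] -> rows x,y,z [-0.03  0.22  2.32]
```

```bash

python3 -m inch '[{"x":0,"y":0.2,"z":0.4,"yaw":0},{"x":0,"y":0.05,"z":0.5,"yaw":0},{"x":0,"y":0,"z":0.5,"yaw":0},{"x":0,"y":0,"z":0.3,"yaw":0},{"x":0,"y":0,"z":0.1,"yaw":0}]'
python3 -c "
from h import *;go(.5652,.1680,.078)"
```

```text
time_s: 6.95
tcp_pos: [0.5668, 0.1711, 0.0881]
eef_rot: [179.8, 2.0, -163.7]
contact_force: [0.7, 0.6, -0.4]
gripper_width: 0.0153
t 6.95 tcp [0.5668 0.1711 0.0881] [ 179.8    2.  -163.7] w 0.0153 F [ 0.7  0.6 -0.4] -> rows x,y,z [ 0.11 -0.1   0.4 ]
```

```bash

python3 -m inch '[{"x":0.08,"y":-0.1,"z":0.2,"yaw":0},{"x":0,"y":0,"z":0.15,"yaw":0},{"x":0,"y":0,"z":0.08,"yaw":0},{"x":0,"y":0,"z":0.04,"yaw":0}]'
python3 -c "
from h import *;go(.5652,.1680,.078)"
```

```text
time_s: 7.28
tcp_pos: [0.5675, 0.169, 0.0761]
eef_rot: [179.9, 2.1, -163.6]
contact_force: [-4.4, -1.0, 12.5]
gripper_width: 0.0156
t 7.28 tcp [0.5675 0.169  0.0761] [ 179.9    2.1 -163.6] w 0.0156 F [-4.4 -1.  12.5] -> rows x,y,z [ 0.1  -0.01 -0.08]
```

Floor contact felt. Release and lift.

```bash

python3 -m inch '[{"x":0,"y":0,"z":-0.03,"yaw":0},{"x":0,"y":0,"z":0,"yaw":0},{"x":0,"y":0,"z":0,"yaw":0},{"x":0,"y":0,"z":0,"yaw":0},{"x":0,"y":0,"z":0,"yaw":0}]' -0.3
python3 -m inch '[{"x":0,"y":0,"z":-0.1,"yaw":0},{"x":0,"y":0,"z":-0.4,"yaw":0},{"x":0,"y":0,"z":-1,"yaw":0},{"x":0,"y":0,"z":-1,"yaw":0},{"x":0,"y":0,"z":-1,"yaw":0}]'
python3 -m inch '[{"x":0,"y":0,"z":-1,"yaw":0},{"x":-1,"y":-0.3,"z":-0.6,"yaw":0},{"x":-1,"y":-1,"z":0,"yaw":0},{"x":-1,"y":-1,"z":0,"yaw":0},{"x":-0.5,"y":-1,"z":0,"yaw":0}]'
python3 -c "
from h import *;go(.6808,-.0773,.14)"
```

```text
time_s: 7.7
tcp_pos: [0.5686, 0.1695, 0.0785]
eef_rot: [179.8, 2.3, -163.6]
contact_force: [0.2, 0.1, -0.5]
gripper_width: 0.0306
time_s: 8.12
tcp_pos: [0.5619, 0.1661, 0.1645]
eef_rot: [180.0, 1.6, -163.7]
contact_force: [1.5, 0.2, -0.1]
gripper_width: 0.0306
time_s: 8.53
tcp_pos: [0.6709, 0.1142, 0.2247]
eef_rot: [179.8, 2.5, -163.2]
contact_force: [0.8, 0.1, -0.2]
gripper_width: 0.0306
t 8.53 tcp [0.6709 0.1142 0.2247] [ 179.8    2.5 -163.2] w 0.0306 F [ 0.8  0.1 -0.2] -> rows x,y,z [ 1.98 -7.46  3.28]
```

```bash

python3 -m inch '[{"x":0.28,"y":-1,"z":0,"yaw":0},{"x":0.28,"y":-1,"z":0,"yaw":0},{"x":0.28,"y":-1,"z":0,"yaw":0},{"x":0.28,"y":-1,"z":0,"yaw":0},{"x":0.28,"y":-1,"z":0.2,"yaw":0}]' -0.1
python3 -m inch '[{"x":0.28,"y":-1,"z":0.6,"yaw":0},{"x":0.28,"y":-1,"z":0.8,"yaw":0},{"x":0,"y":-0.3,"z":0.8,"yaw":0},{"x":0,"y":0,"z":0.5,"yaw":0},{"x":0,"y":0,"z":0,"yaw":0}]'
python3 -c "
from h import *;go(.6808,-.0773,.039)"
```

```text
time_s: 8.95
tcp_pos: [0.6787, -0.0203, 0.2225]
eef_rot: [179.9, 2.8, -163.1]
contact_force: [0.8, 0.6, -0.8]
gripper_width: 0.0393
time_s: 9.37
tcp_pos: [0.6852, -0.0869, 0.1572]
eef_rot: [180.0, 3.0, -163.4]
contact_force: [-0.6, 1.2, -0.3]
gripper_width: 0.0395
t 9.37 tcp [ 0.6852 -0.0869  0.1572] [ 180.     3.  -163.4] w 0.0395 F [-0.6  1.2 -0.3] -> rows x,y,z [0.31 0.42 4.72]
```

```bash

python3 -m inch '[{"x":0.2,"y":0.35,"z":0.7,"yaw":0},{"x":0.1,"y":0.1,"z":0.7,"yaw":0},{"x":0,"y":0,"z":0.5,"yaw":0},{"x":0,"y":0,"z":0.2,"yaw":0},{"x":0,"y":0,"z":0,"yaw":0}]'
python3 -c "
from h import *;go(.6808,-.0773,.039)"
```

```text
time_s: 9.78
tcp_pos: [0.6795, -0.0741, 0.1076]
eef_rot: [-179.9, 3.3, -163.2]
contact_force: [0.8, -0.2, 0.4]
gripper_width: 0.0395
t 9.78 tcp [ 0.6795 -0.0741  0.1076] [-179.9    3.3 -163.2] w 0.0395 F [ 0.8 -0.2  0.4] -> rows x,y,z [ 0.15 -0.13  2.74]
```

```bash

python3 -m inch '[{"x":0.1,"y":-0.1,"z":0.7,"yaw":0},{"x":0,"y":0,"z":0.7,"yaw":0},{"x":0,"y":0,"z":0.5,"yaw":0},{"x":0,"y":0,"z":0.3,"yaw":0},{"x":0,"y":0,"z":0,"yaw":0}]'
python3 -c "
from h import *;go(.6808,-.0773,.037)"
```

```text
time_s: 10.2
tcp_pos: [0.6859, -0.0742, 0.0567]
eef_rot: [-179.8, 3.7, -162.9]
contact_force: [-0.3, -0.4, -0.1]
gripper_width: 0.0395
t 10.20 tcp [ 0.6859 -0.0742  0.0567] [-179.8    3.7 -162.9] w 0.0395 F [-0.3 -0.4 -0.1] -> rows x,y,z [ 0.28 -0.06  0.77]
```

```bash

python3 -m inch '[{"x":0.25,"y":-0.06,"z":0.6,"yaw":0},{"x":0,"y":0,"z":0.4,"yaw":0},{"x":0,"y":0,"z":0,"yaw":0}]'
python3 -c "
from h import *;go(.6808,-.0773,.037)"
```

```text
time_s: 10.45
tcp_pos: [0.6842, -0.0767, 0.0331]
eef_rot: [-179.7, 3.9, -162.9]
contact_force: [0.1, -0.3, -0.8]
gripper_width: 0.0393
t 10.45 tcp [ 0.6842 -0.0767  0.0331] [-179.7    3.9 -162.9] w 0.0393 F [ 0.1 -0.3 -0.8] -> rows x,y,z [ 0.12  0.02 -0.17]
```

```bash

python3 -m inch '[{"x":0.12,"y":0.02,"z":-0.1,"yaw":0},{"x":0,"y":0,"z":0,"yaw":0},{"x":0,"y":0,"z":0,"yaw":0},{"x":0,"y":0,"z":0,"yaw":0},{"x":0,"y":0,"z":0,"yaw":0}]' -1 12
python3 -m inch '[{"x":0,"y":0,"z":0,"yaw":0},{"x":0,"y":0,"z":0,"yaw":0}]'
python3 -c "
from h import *;go(.6012,.1306,.19)"
```

```text
time_s: 10.87
tcp_pos: [0.6829, -0.0769, 0.039]
eef_rot: [-179.6, 4.1, -162.8]
contact_force: [-0.5, 0.2, -0.3]
gripper_width: 0.0217
time_s: 11.03
tcp_pos: [0.6834, -0.0768, 0.0399]
eef_rot: [-179.6, 4.2, -162.8]
contact_force: [-0.1, -0.2, -0.0]
gripper_width: 0.0211
t 11.03 tcp [ 0.6834 -0.0768  0.0399] [-179.6    4.2 -162.8] w 0.0211 F [-0.1 -0.2 -0. ] -> rows x,y,z [ 0.25  8.85 -6.1 ]
```

```bash

python3 -m inch '[{"x":0,"y":0,"z":-0.8,"yaw":0},{"x":0,"y":0,"z":-1,"yaw":0},{"x":0,"y":0,"z":-1,"yaw":0},{"x":0,"y":0.3,"z":-1,"yaw":0},{"x":0,"y":1,"z":-1,"yaw":0}]'
python3 -m inch '[{"x":0,"y":1,"z":-0.8,"yaw":0},{"x":0,"y":1,"z":0,"yaw":0},{"x":0,"y":1,"z":0,"yaw":0},{"x":0,"y":1,"z":0,"yaw":0},{"x":0,"y":1,"z":0,"yaw":0}]'
python3 -c "
from h import *;go(.6012,.1306,.1)"
```

```text
time_s: 11.45
tcp_pos: [0.6615, -0.0503, 0.1557]
eef_rot: [-179.7, 3.4, -163.1]
contact_force: [0.8, 2.5, -0.6]
gripper_width: 0.0217
time_s: 11.87
tcp_pos: [0.6257, 0.0724, 0.1856]
eef_rot: [-179.7, 4.2, -163.3]
contact_force: [0.3, 0.0, 0.3]
gripper_width: 0.0215
t 11.87 tcp [0.6257 0.0724 0.1856] [-179.7    4.2 -163.3] w 0.0215 F [0.3 0.  0.3] -> rows x,y,z [0.52 2.53 3.38]
```

```bash

python3 -m inch '[{"x":0.2,"y":1,"z":0.3,"yaw":0},{"x":0.2,"y":0.9,"z":0.5,"yaw":0},{"x":0.1,"y":0.5,"z":0.7,"yaw":0},{"x":0,"y":0,"z":0.5,"yaw":0},{"x":0,"y":0,"z":0,"yaw":0}]'
python3 -c "
from h import *;go(.6012,.1306,.0855)"
```

```text
time_s: 12.28
tcp_pos: [0.5984, 0.1352, 0.1362]
eef_rot: [-179.8, 4.6, -163.0]
contact_force: [-0.3, 0.3, -1.5]
gripper_width: 0.0217
t 12.28 tcp [0.5984 0.1352 0.1362] [-179.8    4.6 -163. ] w 0.0217 F [-0.3  0.3 -1.5] -> rows x,y,z [ 0.11 -0.2   2.03]
```

```bash

python3 -m inch '[{"x":0.05,"y":-0.18,"z":0.5,"yaw":0},{"x":0,"y":0,"z":0.7,"yaw":0},{"x":0,"y":0,"z":0.4,"yaw":0},{"x":0,"y":0,"z":0.1,"yaw":0}]'
python3 -c "
from h import *;go(.6022,.1306,.0855)"
```

```text
time_s: 12.62
tcp_pos: [0.6034, 0.1317, 0.0955]
eef_rot: [-179.8, 4.8, -162.9]
contact_force: [-0.7, -0.2, -0.9]
gripper_width: 0.0215
t 12.62 tcp [0.6034 0.1317 0.0955] [-179.8    4.8 -162.9] w 0.0215 F [-0.7 -0.2 -0.9] -> rows x,y,z [ 0.09 -0.03  0.39]
```

```bash

python3 -m inch '[{"x":0.05,"y":0,"z":0.25,"yaw":0},{"x":0,"y":0,"z":0.15,"yaw":0},{"x":0,"y":0,"z":0.06,"yaw":0}]'
python3 -c "
from h import *;go(.6022,.1306,.0855)"
```

```text
time_s: 12.87
tcp_pos: [0.6041, 0.1311, 0.0843]
eef_rot: [-179.8, 4.8, -162.9]
contact_force: [-0.0, 0.2, 0.8]
gripper_width: 0.0216
t 12.87 tcp [0.6041 0.1311 0.0843] [-179.8    4.8 -162.9] w 0.0216 F [-0.   0.2  0.8] -> rows x,y,z [ 0.07  0.   -0.06]
```

```bash

python3 -m inch '[{"x":0.05,"y":0,"z":0.1,"yaw":0},{"x":0,"y":0,"z":0.04,"yaw":0}]'
python3 -m inch '[{"x":0,"y":0,"z":0,"yaw":0},{"x":0,"y":0,"z":0,"yaw":0},{"x":0,"y":0,"z":0,"yaw":0},{"x":0,"y":0,"z":0,"yaw":0}]' -0.15
python3 -m inch '[{"x":0,"y":0,"z":-0.3,"yaw":0},{"x":0,"y":0,"z":-1,"yaw":0},{"x":0,"y":0,"z":-1,"yaw":0},{"x":0,"y":0,"z":-1,"yaw":0},{"x":0,"y":0,"z":-1,"yaw":0}]'
python3 - <<'E'
from h import *
p,d,W=snap("wrist");cv2.imwrite("pics/w3.png",p[...,::-1])
go(.6759,.0074,.17)
E
```

```text
time_s: 13.03
tcp_pos: [0.6057, 0.1315, 0.0834]
eef_rot: [-179.7, 5.1, -162.9]
contact_force: [-0.8, -0.8, -0.8]
gripper_width: 0.0214
time_s: 13.37
tcp_pos: [0.6064, 0.1318, 0.0849]
eef_rot: [-179.8, 5.3, -162.9]
contact_force: [0.4, -0.8, 0.4]
gripper_width: 0.0367
time_s: 13.78
tcp_pos: [0.5927, 0.1274, 0.1903]
eef_rot: [-179.6, 4.5, -162.9]
contact_force: [0.8, 0.6, 0.5]
gripper_width: 0.037
t 13.83 tcp [0.5951 0.1281 0.1964] [-179.7    4.9 -162.9] w 0.0375 F [2.3 0.6 5.5] -> rows x,y,z [-1.57 -5.56  1.23]
```

View pics/w3.png

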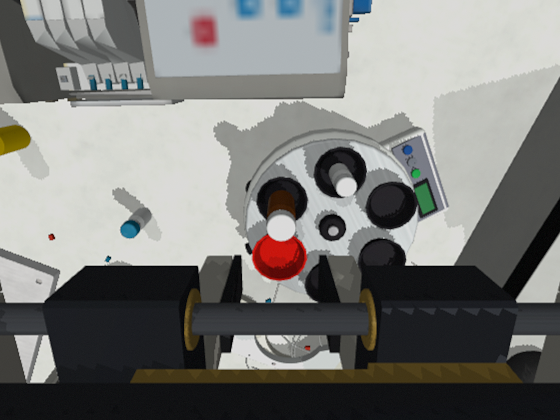

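Amber stands in cw1, with its cap at (281,226). The sample stands in cw2 at (346,188). The blue cap is at (130,230).

```bash
python3 - <<'E'
from h import *
i=r.camera_info("wrist")
for n,u,v,z in [("check",130,230,.041),("hub",333,227,.055),("red",279,255,.057),("amb",281,226,.101),("smp",346,188,.087),("opp",390,205,.057)]:print(n,ray(i,u,v,z).round(4))
go(.6757,.0074,.16)
E
```

```text
check [0.681 0.01  0.041]
hub [0.6175 0.1828 0.055 ]
red [0.6568 0.1458 0.057 ]
amb [0.6096 0.1332 0.101 ]
smp [0.5723 0.1717 0.087 ]
opp [0.5835 0.2208 0.057 ]
t 13.83 tcp [0.5951 0.1281 0.1964] [-179.7    4.9 -162.9] w 0.0375 F [2.3 0.6 5.5] -> rows x,y,z [-1.53 -5.55  1.63]
```

```bash

python3 -m inch '[{"x":-0.35,"y":-1,"z":0,"yaw":0},{"x":-0.35,"y":-1,"z":0,"yaw":0},{"x":-0.3,"y":-1,"z":0,"yaw":0},{"x":-0.3,"y":-1,"z":0.4,"yaw":0},{"x":-0.3,"y":-1,"z":0.7,"yaw":0}]'
python3 -m inch '[{"x":-0.1,"y":-0.5,"z":1,"yaw":0},{"x":0,"y":0,"z":1,"yaw":0},{"x":0,"y":0,"z":0.7,"yaw":0},{"x":0,"y":0,"z":0,"yaw":0}]'
python3 -c "
from h import *;go(.6762,.0075,.029)"
```

```text
time_s: 14.25
tcp_pos: [0.677, 0.023, 0.1862]
eef_rot: [-179.7, 6.0, -162.4]
contact_force: [0.5, 0.7, 0.4]
gripper_width: 0.0373
time_s: 14.58
tcp_pos: [0.6929, 0.0074, 0.1164]
eef_rot: [-179.7, 6.0, -162.7]
contact_force: [-0.9, 0.2, -0.2]
gripper_width: 0.0371
t 14.58 tcp [0.6929 0.0074 0.1164] [-179.7    6.  -162.7] w 0.0371 F [-0.9  0.2 -0.2] -> rows x,y,z [1.   0.22 3.41]
```

```bash

python3 -m inch '[{"x":0.5,"y":0.12,"z":0.8,"yaw":0},{"x":0.4,"y":0.08,"z":0.8,"yaw":0},{"x":0.1,"y":0,"z":0.6,"yaw":0},{"x":0,"y":0,"z":0,"yaw":0}]'
python3 -c "
from h import *;go(.6762,.0075,.029)"
```

```text
time_s: 14.92
tcp_pos: [0.6742, 0.0062, 0.061]
eef_rot: [-179.6, 6.2, -162.6]
contact_force: [-0.5, -0.0, -1.3]
gripper_width: 0.0369
t 14.92 tcp [0.6742 0.0062 0.061 ] [-179.6    6.2 -162.6] w 0.0369 F [-0.5 -0.  -1.3] -> rows x,y,z [0.04 0.04 1.28]
```

```bash

python3 -m inch '[{"x":0.05,"y":0.04,"z":0.7,"yaw":0},{"x":0.05,"y":0,"z":0.5,"yaw":0},{"x":0,"y":0,"z":0.2,"yaw":0},{"x":0,"y":0,"z":0,"yaw":0}]'
python3 -c "
from h import *;go(.6762,.0075,.029)"
```

```text
time_s: 15.25
tcp_pos: [0.6783, 0.0087, 0.0308]
eef_rot: [-179.5, 6.5, -162.5]
contact_force: [0.2, 0.9, 0.3]
gripper_width: 0.0373
t 15.25 tcp [0.6783 0.0087 0.0308] [-179.5    6.5 -162.5] w 0.0373 F [0.2 0.9 0.3] -> rows x,y,z [ 0.1  -0.02  0.06]
```

```bash

python3 -m inch '[{"x":0.1,"y":0,"z":0.1,"yaw":0},{"x":0,"y":0,"z":0,"yaw":0},{"x":0,"y":0,"z":0,"yaw":0},{"x":0,"y":0,"z":0,"yaw":0},{"x":0,"y":0,"z":0,"yaw":0}]' -1 12
python3 -c "
from h import *;go(.5797,.2178,.19)"
```

```text
time_s: 15.67
tcp_pos: [0.6784, 0.0085, 0.0319]
eef_rot: [-179.5, 6.8, -162.4]
contact_force: [-0.3, -0.2, -0.7]
gripper_width: 0.0154
t 15.67 tcp [0.6784 0.0085 0.0319] [-179.5    6.8 -162.4] w 0.0154 F [-0.3 -0.2 -0.7] -> rows x,y,z [ 0.48  9.12 -6.51]
```

```bash

python3 -m inch '[{"x":0,"y":0,"z":-1,"yaw":0},{"x":0,"y":0,"z":-1,"yaw":0},{"x":0,"y":0,"z":-1,"yaw":0},{"x":0,"y":0,"z":-1,"yaw":0},{"x":0,"y":0.3,"z":-1,"yaw":0}]'
python3 -m inch '[{"x":0,"y":1,"z":-1,"yaw":0},{"x":0,"y":1,"z":-1,"yaw":0},{"x":0,"y":1,"z":0,"yaw":0},{"x":0,"y":1,"z":0,"yaw":0},{"x":0,"y":1,"z":0,"yaw":0}]'
python3 -c "
from h import *;go(.5797,.2178,.19)"
```

```text
time_s: 16.08
tcp_pos: [0.6581, 0.0105, 0.1544]
eef_rot: [-179.6, 6.1, -162.6]
contact_force: [0.4, 0.6, 0.6]
gripper_width: 0.0154
time_s: 16.5
tcp_pos: [0.6174, 0.1295, 0.2163]
eef_rot: [-179.6, 7.0, -162.9]
contact_force: [-0.4, 0.4, 0.3]
gripper_width: 0.0159
t 16.50 tcp [0.6174 0.1295 0.2163] [-179.6    7.  -162.9] w 0.0159 F [-0.4  0.4  0.3] -> rows x,y,z [0.53 3.83 0.97]
```

```bash

python3 -m inch '[{"x":0.15,"y":1,"z":0.1,"yaw":0},{"x":0.15,"y":1,"z":0.2,"yaw":0},{"x":0.1,"y":1,"z":0.4,"yaw":0},{"x":0,"y":0.7,"z":0.6,"yaw":0},{"x":0,"y":0,"z":0,"yaw":0}]'
python3 -c "
from h import *;go(.5797,.2178,.078)"
```

```text
time_s: 16.92
tcp_pos: [0.5826, 0.224, 0.1861]
eef_rot: [-179.8, 7.5, -162.8]
contact_force: [-1.0, -0.6, -1.0]
gripper_width: 0.0154
t 16.92 tcp [0.5826 0.224  0.1861] [-179.8    7.5 -162.8] w 0.0154 F [-1.  -0.6 -1. ] -> rows x,y,z [ 0.74 -0.18  4.27]
```

```bash

python3 -m inch '[{"x":0.25,"y":-0.15,"z":0.9,"yaw":0},{"x":0.2,"y":0,"z":0.9,"yaw":0},{"x":0.2,"y":0,"z":0.8,"yaw":0},{"x":0.05,"y":0,"z":0.5,"yaw":0},{"x":0,"y":0,"z":0.1,"yaw":0}]'
python3 -c "
from h import *;go(.581,.2185,.078)"
```

```text
time_s: 17.33
tcp_pos: [0.5783, 0.2198, 0.106]
eef_rot: [-179.8, 7.8, -162.5]
contact_force: [0.5, 0.2, 0.6]
gripper_width: 0.0156
t 17.33 tcp [0.5783 0.2198 0.106 ] [-179.8    7.8 -162.5] w 0.0156 F [0.5 0.2 0.6] -> rows x,y,z [ 0.07 -0.08  1.12]
```

```bash

python3 -m inch '[{"x":0.07,"y":-0.06,"z":0.5,"yaw":0},{"x":0.03,"y":0,"z":0.5,"yaw":0},{"x":0,"y":0,"z":0.1,"yaw":0},{"x":0,"y":0,"z":0.05,"yaw":0}]'
python3 -c "
from h import *;go(.581,.2185,.078)"
```

```text
time_s: 17.67
tcp_pos: [0.582, 0.2181, 0.079]
eef_rot: [-179.8, 8.0, -162.6]
contact_force: [0.0, 0.3, 0.5]
gripper_width: 0.0157
t 17.67 tcp [0.582  0.2181 0.079 ] [-179.8    8.  -162.6] w 0.0157 F [0.  0.3 0.5] -> rows x,y,z [0.04 0.03 0.03]
```

```bash

python3 -m inch '[{"x":0.04,"y":0,"z":0.12,"yaw":0},{"x":0,"y":0,"z":0.06,"yaw":0}]'
python3 -c "
from h import *;go(.581,.2185,.078)"
```

```text
time_s: 17.83
tcp_pos: [0.5836, 0.2187, 0.0771]
eef_rot: [-179.9, 8.2, -162.5]
contact_force: [-2.4, -0.5, 6.0]
gripper_width: 0.0154
t 17.83 tcp [0.5836 0.2187 0.0771] [-179.9    8.2 -162.5] w 0.0154 F [-2.4 -0.5  6. ] -> rows x,y,z [ 0.1   0.02 -0.05]
```

```bash

python3 -m inch '[{"x":0,"y":0,"z":0,"yaw":0},{"x":0,"y":0,"z":0,"yaw":0},{"x":0,"y":0,"z":0,"yaw":0}]' -0.3
python3 -m inch '[{"x":-0.05,"y":0,"z":-0.5,"yaw":0},{"x":-0.1,"y":0,"z":-1,"yaw":0},{"x":-0.1,"y":0,"z":-1,"yaw":0},{"x":-0.1,"y":0,"z":-1,"yaw":0},{"x":-0.1,"y":0,"z":-1,"yaw":0}]'
python3 -m inch '[{"x":-0.2,"y":-1,"z":-1,"yaw":0},{"x":0,"y":-1,"z":0,"yaw":0},{"x":0,"y":-1,"z":0,"yaw":0},{"x":0,"y":-1,"z":0,"yaw":0},{"x":0,"y":-1,"z":0,"yaw":0}]' 0.1
python3 -c "
from h import *;go(.6541,-.194,.19)"
```

```text
time_s: 18.08
tcp_pos: [0.5848, 0.2195, 0.0798]
eef_rot: [-179.9, 8.4, -162.5]
contact_force: [0.1, -0.4, -0.8]
gripper_width: 0.0284
time_s: 18.5
tcp_pos: [0.5763, 0.2155, 0.1911]
eef_rot: [-179.8, 7.8, -162.6]
contact_force: [0.3, 0.2, 0.2]
gripper_width: 0.0308
time_s: 18.92
tcp_pos: [0.6185, 0.0989, 0.2294]
eef_rot: [-179.9, 8.7, -162.1]
contact_force: [0.1, -0.1, -0.4]
gripper_width: 0.0478
t 18.92 tcp [0.6185 0.0989 0.2294] [-179.9    8.7 -162.1] w 0.0478 F [ 0.1 -0.1 -0.4] -> rows x,y,z [  2.46 -11.58   1.24]
```

```bash

python3 -m inch '[{"x":0.2,"y":-1,"z":0,"yaw":0},{"x":0.2,"y":-1,"z":0,"yaw":0},{"x":0.2,"y":-1,"z":0,"yaw":0},{"x":0.2,"y":-1,"z":0,"yaw":0},{"x":0.2,"y":-1,"z":0,"yaw":0}]'
python3 -m inch '[{"x":0.2,"y":-1,"z":0,"yaw":0},{"x":0.2,"y":-1,"z":0,"yaw":0},{"x":0.2,"y":-1,"z":0,"yaw":0},{"x":0.2,"y":-1,"z":0.3,"yaw":0},{"x":0.2,"y":-1,"z":0.5,"yaw":0}]'
python3 - <<'E'
from h import *
go(.6541,-.194,.15)
p,d,W=snap("wrist");cv2.imwrite("pics/w4.png",p[...,::-1])
E
```

```text
time_s: 19.33
tcp_pos: [0.6343, -0.0334, 0.2282]
eef_rot: [-179.9, 8.9, -162.0]
contact_force: [0.9, 0.2, 0.4]
gripper_width: 0.0477
time_s: 19.75
tcp_pos: [0.6533, -0.1656, 0.2089]
eef_rot: [-179.8, 9.2, -161.9]
contact_force: [-0.3, 0.4, 0.5]
gripper_width: 0.0485
t 19.75 tcp [ 0.6533 -0.1656  0.2089] [-179.8    9.2 -161.9] w 0.0485 F [-0.3  0.4  0.5] -> rows x,y,z [ 0.7  -1.08  2.28]
```

View pics/w4.png

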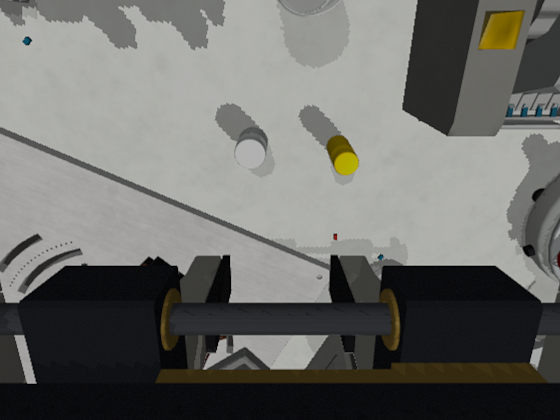

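Rinse cap at (250,152), yellow decoy at (344,162).

```bash
python3 - <<'E'
from h import *
i=r.camera_info("wrist");print(ray(i,250,152,.044),ray(i,344,162,.055))
go(.654,-.194,.1)
E
```

```text
[ 0.64815509 -0.19707535  0.044     ] [ 0.62889251 -0.12069767  0.055     ]
t 19.80 tcp [ 0.6526 -0.169   0.2051] [-179.9    9.  -162. ] w 0.0482 F [ 1.7 -2.2 -1.7] -> rows x,y,z [ 0.91 -0.96  4.11]
```

```bash

python3 -m inch '[{"x":0.3,"y":-0.7,"z":0.7,"yaw":0},{"x":0.3,"y":-0.25,"z":0.9,"yaw":0},{"x":0.2,"y":0,"z":1,"yaw":0},{"x":0.1,"y":0,"z":0.8,"yaw":0},{"x":0,"y":0,"z":0,"yaw":0}]'
python3 -c "
from h import *;go(.6535,-.1932,.030)"
```

```text
time_s: 20.22
tcp_pos: [0.6514, -0.2, 0.1154]
eef_rot: [-179.8, 9.1, -162.4]
contact_force: [-0.8, 0.7, -0.5]
gripper_width: 0.048
t 20.22 tcp [ 0.6514 -0.2     0.1154] [-179.8    9.1 -162.4] w 0.0480 F [-0.8  0.7 -0.5] -> rows x,y,z [0.38 0.25 3.4 ]
```

```bash

python3 -m inch '[{"x":0.15,"y":0.2,"z":0.8,"yaw":0},{"x":0.15,"y":0.05,"z":0.8,"yaw":0},{"x":0.1,"y":0,"z":0.8,"yaw":0},{"x":0,"y":0,"z":0.3,"yaw":0},{"x":0,"y":0,"z":0,"yaw":0}]'
python3 -c "
from h import *;go(.6535,-.1932,.030)"
```

```text
time_s: 20.63
tcp_pos: [0.6528, -0.1941, 0.05]
eef_rot: [-179.7, 9.3, -162.3]
contact_force: [-0.0, 0.1, -0.3]
gripper_width: 0.048
t 20.63 tcp [ 0.6528 -0.1941  0.05  ] [-179.7    9.3 -162.3] w 0.0480 F [-0.   0.1 -0.3] -> rows x,y,z [0.09 0.03 0.8 ]
```

```bash

python3 -m inch '[{"x":0.09,"y":0.02,"z":0.5,"yaw":0},{"x":0.05,"y":0,"z":0.5,"yaw":0},{"x":0,"y":0,"z":0.1,"yaw":0}]'
python3 -m inch '[{"x":0.05,"y":0,"z":0,"yaw":0},{"x":0,"y":0,"z":0,"yaw":0},{"x":0,"y":0,"z":0,"yaw":0},{"x":0,"y":0,"z":0,"yaw":0},{"x":0,"y":0,"z":0,"yaw":0}]' -1 15
python3 -c "
from h import *;go(.6520,.1433,.18)"
```

```text
time_s: 20.88
tcp_pos: [0.6566, -0.1934, 0.0253]
eef_rot: [-179.5, 9.6, -162.2]
contact_force: [-0.4, 0.1, -0.5]
gripper_width: 0.0483
time_s: 21.3
tcp_pos: [0.6563, -0.1939, 0.0265]
eef_rot: [-179.5, 9.7, -162.1]
contact_force: [0.0, 0.0, -0.3]
gripper_width: 0.0271
t 21.30 tcp [ 0.6563 -0.1939  0.0265] [-179.5    9.7 -162.1] w 0.0271 F [ 0.   0.  -0.3] -> rows x,y,z [-4.95 12.84 -5.5 ]
```

```bash

python3 -m inch '[{"x":0,"y":0,"z":-1,"yaw":0},{"x":-0.1,"y":0,"z":-1,"yaw":0},{"x":-0.2,"y":0,"z":-1,"yaw":0},{"x":-0.3,"y":0,"z":-1,"yaw":0},{"x":-0.3,"y":0.5,"z":-1,"yaw":0}]'
python3 -m inch '[{"x":-0.4,"y":1,"z":-1,"yaw":0},{"x":-0.4,"y":1,"z":-0.6,"yaw":0},{"x":-0.4,"y":1,"z":0,"yaw":0},{"x":-0.4,"y":1,"z":0,"yaw":0},{"x":-0.4,"y":1,"z":0,"yaw":0}]'
python3 -m inch '[{"x":-0.4,"y":1,"z":0,"yaw":0},{"x":-0.4,"y":1,"z":0,"yaw":0},{"x":-0.4,"y":1,"z":0,"yaw":0},{"x":-0.4,"y":1,"z":0,"yaw":0},{"x":-0.4,"y":1,"z":0,"yaw":0}]'
python3 -c "
from h import *;go(.6540,.1433,.16)"
```

```text
time_s: 21.72
tcp_pos: [0.6489, -0.1817, 0.1514]
eef_rot: [-179.8, 9.0, -162.3]
contact_force: [0.5, 1.1, 0.3]
gripper_width: 0.0278
time_s: 22.13
tcp_pos: [0.6547, -0.0486, 0.2118]
eef_rot: [-179.5, 9.8, -162.6]
contact_force: [1.2, 0.2, -1.0]
gripper_width: 0.0276
time_s: 22.55
tcp_pos: [0.6642, 0.092, 0.224]
eef_rot: [-179.5, 10.2, -162.7]
contact_force: [0.4, -0.5, -1.1]
gripper_width: 0.0276
t 22.55 tcp [0.6642 0.092  0.224 ] [-179.5   10.2 -162.7] w 0.0276 F [ 0.4 -0.5 -1.1] -> rows x,y,z [0.23 2.1  2.54]
```

```bash

python3 -m inch '[{"x":0,"y":1,"z":0.4,"yaw":0},{"x":0.1,"y":0.8,"z":0.7,"yaw":0},{"x":0.1,"y":0,"z":0.9,"yaw":0},{"x":0.1,"y":0,"z":0.8,"yaw":0},{"x":0.1,"y":0,"z":0,"yaw":0}]'
python3 -c "
from h import *;go(.6550,.1433,.0725)"
```

```text
time_s: 22.97
tcp_pos: [0.6549, 0.145, 0.1558]
eef_rot: [-179.6, 10.7, -162.3]
contact_force: [-1.4, -1.4, -0.4]
gripper_width: 0.0273
t 22.97 tcp [0.6549 0.145  0.1558] [-179.6   10.7 -162.3] w 0.0273 F [-1.4 -1.4 -0.4] -> rows x,y,z [ 0.64 -0.04  3.27]
```

```bash

python3 -m inch '[{"x":0.2,"y":-0.04,"z":0.8,"yaw":0},{"x":0.2,"y":0,"z":0.8,"yaw":0},{"x":0.15,"y":0,"z":0.6,"yaw":0},{"x":0.05,"y":0,"z":0.3,"yaw":0},{"x":0,"y":0,"z":0.05,"yaw":0}]'
python3 - <<'E'
from h import *
go(.6550,.1433,.0725)
p,d,W=snap("scene");cv2.imwrite("pics/s5.png",cv2.resize(p[110:230,140:300,::-1],(640,480),interpolation=cv2.INTER_CUBIC))
E
```

```text
time_s: 23.38
tcp_pos: [0.6537, 0.1425, 0.0938]
eef_rot: [-179.6, 11.0, -162.3]
contact_force: [0.1, -1.0, -0.0]
gripper_width: 0.0274
t 23.38 tcp [0.6537 0.1425 0.0938] [-179.6   11.  -162.3] w 0.0274 F [ 0.1 -1.  -0. ] -> rows x,y,z [0.1  0.02 0.85]
```

View pics/s5.png

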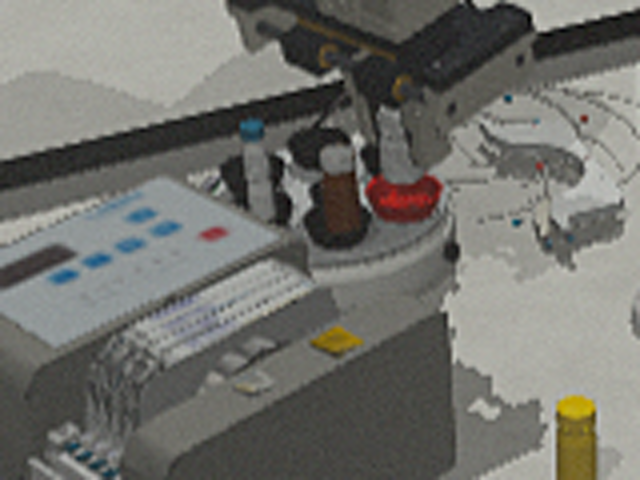

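The view is coherent: the bottle is going straight down into the red cup (404,195), and amber and check (252,130) are upright. Continue down.

```bash

python3 -m inch '[{"x":0.08,"y":0.02,"z":0.4,"yaw":0},{"x":0.05,"y":0,"z":0.4,"yaw":0},{"x":0,"y":0,"z":0.1,"yaw":0}]'
python3 -c "
from h import *;go(.6550,.1433,.0725)"
```

```text
time_s: 23.68
tcp_pos: [0.6574, 0.144, 0.0744]
eef_rot: [-179.6, 11.4, -162.3]
contact_force: [-0.2, -0.4, -0.5]
gripper_width: 0.0277
t 23.68 tcp [0.6574 0.144  0.0744] [-179.6   11.4 -162.3] w 0.0277 F [-0.2 -0.4 -0.5] -> rows x,y,z [0.12 0.   0.05]
```

```bash

python3 -m inch '[{"x":0.08,"y":0,"z":0.12,"yaw":0},{"x":0.03,"y":0,"z":0.08,"yaw":0}]'
python3 -c "
from h import *;go(.6550,.1433,.0725)"
```

```text
time_s: 23.85
tcp_pos: [0.6586, 0.1446, 0.0713]
eef_rot: [-179.6, 11.8, -162.2]
contact_force: [-5.9, 1.9, 18.1]
gripper_width: 0.0277
t 23.85 tcp [0.6586 0.1446 0.0713] [-179.6   11.8 -162.2] w 0.0277 F [-5.9  1.9 18.1] -> rows x,y,z [ 0.14 -0.01 -0.08]
```

```bash

python3 -m inch '[{"x":0,"y":0,"z":-0.04,"yaw":0},{"x":0,"y":0,"z":0,"yaw":0},{"x":0,"y":0,"z":0,"yaw":0},{"x":0,"y":0,"z":0,"yaw":0},{"x":0,"y":0,"z":0,"yaw":0}]' 0
python3 -m inch '[{"x":0,"y":0,"z":-0.3,"yaw":0},{"x":-0.15,"y":0,"z":-1,"yaw":0},{"x":-0.2,"y":0,"z":-1,"yaw":0},{"x":-0.2,"y":0,"z":-1,"yaw":0},{"x":-0.2,"y":0,"z":-1,"yaw":0}]'
python3 -m inch '[{"x":-0.1,"y":-1,"z":-1,"yaw":0},{"x":0,"y":-1,"z":0,"yaw":0},{"x":0,"y":-1,"z":0,"yaw":0},{"x":0,"y":-1,"z":0,"yaw":0},{"x":0,"y":-1,"z":0,"yaw":0}]'
python3 -m inch '[{"x":0,"y":-1,"z":0,"yaw":0},{"x":0,"y":-1,"z":0,"yaw":0},{"x":0,"y":-1,"z":0,"yaw":0},{"x":0,"y":-1,"z":0,"yaw":0},{"x":0,"y":0,"z":0,"yaw":0}]'
python3 - <<'E'
from h import *
p,d,W=snap("top");cv2.imwrite("pics/t6.png",cv2.resize(p[120:280,95:375,::-1],(800,457),interpolation=cv2.INTER_CUBIC))
p,d,W=snap("scene");cv2.imwrite("pics/s6.png",cv2.resize(p[110:230,140:300,::-1],(640,480),interpolation=cv2.INTER_CUBIC))
E
```

```text
time_s: 24.27
tcp_pos: [0.6592, 0.145, 0.0734]
eef_rot: [-179.6, 11.9, -162.2]
contact_force: [0.1, -0.6, 1.0]
gripper_width: 0.0437
time_s: 24.68
tcp_pos: [0.6505, 0.1421, 0.1792]
eef_rot: [-179.5, 11.0, -162.2]
contact_force: [0.3, 0.5, -0.2]
gripper_width: 0.0436
time_s: 25.1
tcp_pos: [0.6892, 0.0242, 0.2197]
eef_rot: [-179.5, 11.9, -161.7]
contact_force: [0.4, 0.1, -0.8]
gripper_width: 0.0436
time_s: 25.52
tcp_pos: [0.7213, -0.079, 0.224]
eef_rot: [-179.5, 12.0, -161.8]
contact_force: [0.2, -0.1, 0.3]
gripper_width: 0.0437
```

View pics/t6.png

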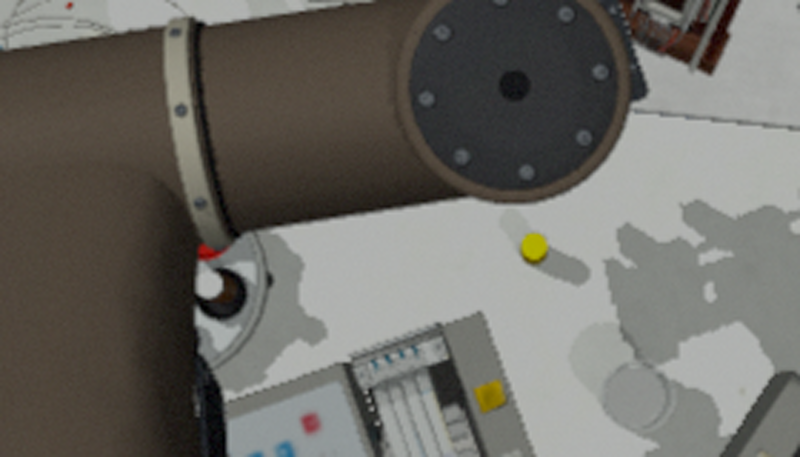

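View pics/s6.png

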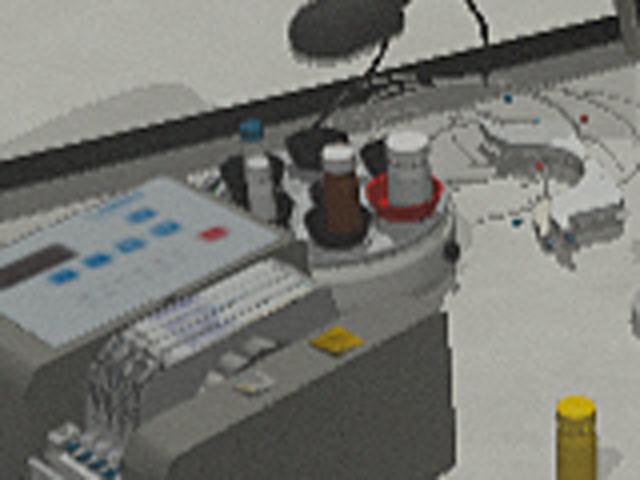

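```bash
python3 - <<'E'
from h import *
i=r.camera_info("scene")
c=np.array([.6156,.1807])
for n,u,v,z,k in[("rinse",408,139,.090,0),("amber",339,150,.101,1),("sample",258,161,.087,2),("check",251,126,.087,3),("yellow",575,407,.055,None)]:
    a=ray(i,140+(u+.5)/4-.5,110+(v+.5)/4-.5,z)[:2]
    th=np.radians(-46-60*(k or 0));t=c+.052*np.array([np.cos(th),np.sin(th)])
    print(n,a.round(4),"off mm",((a-t)*1000).round(1) if k is not None else "(top said .6327,-.1151)")
E
```

```text
rinse [0.6548 0.1447] off mm [3.1 1.4]
amber [0.6043 0.1327] off mm [3. 2.]
sample [0.5652 0.1693] off mm [0.  1.2]
check [0.5785 0.2156] off mm [-1.  -2.5]
yellow [ 0.6294 -0.1152] off mm (top said .6327,-.1151)
```

Every offset is within 4 mm against the 12 mm limit. Handing in.

```bash
python3 -c "
from h import *;print(r.close_job())"
```

```text
the job is handed in; nothing more can be done
None
```

I loaded all four pieces and handed the job in at about 25.6 s of the 112 s limit; no verdict was reported. The rinse bottle is in the red cup, the amber vial in the next cup clockwise. The white-capped sample is in the second cup and the blue-capped check standard is opposite the rinse bottle.

- **Positions:** in the last scene picture all four stand upright. By my ray measurement they sit within about 4 mm of their cup centres, against a 12 mm limit.
- **Floor contact:** I felt the cup floor for the sample (12 N), check (6 N) and rinse (18 N). For amber I saw only about 1 N, so there I relied on the height matching.
- **Not confirmed:** the last top picture did not show most of the carousel because the arm was in the way. The final positions therefore rest on the oblique scene view, and I did not re-measure the turntable angle after the later placings.
- **Bystanders:** the beaker looked unmoved in the last top picture. The dish and block were out of that view and I did not re-measure them; I noticed no contact with any of them.
- **Tool tilt:** the tool drifted to about 12° by the end. That did not visibly tilt any bottle or vial.

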